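Log a scrapped piston at the engine bench

TASK

Log the rejected piston for the bench camera: press the green button right down and let it come back up, then point from above at the piston with the red paint stripe on its crown, fingertips a finger's width or two above the crown, and hold there for about two seconds. Then point down in the same way at the middle of the red scrap tray, and finish with the hand still there, pointing just above it. Leave the pistons, both trays, the red button box and the other things lying about untouched, and do not point at the other pistons or the blue tray.

Things in the scene. Friction and masses are not known exactly. Their poses are not given: they have to be found in the camera images.
- green (a joint): travel of the green push button, 0 m up to 0.007 m fully down; a spring brings it back up; about 5 N presses it right down; counts as pressed beyond 5 mm. Its grey box (90 x 110 mm, 50 mm tall, with a black collar 56 mm across and 12 mm tall round the cap) is fixed to the bench, on the left or the right of the work, and can change places with the red stop button
- green_top (a point): centre of the top face of the green button's round cap (40 mm in diameter), 73 mm above the bench and 11 mm above the collar when up; pressed straight down
- redstop (a joint): travel of the red stop button, same size and make as the green one but with a red cap on a yellow box; not to be pressed
- redstop_top (a point): centre of the top face of the red stop button's cap, 73 mm above the bench
- redstop_box: yellow box under the red stop button, 90 x 110 x 50 mm tall, fixed to the bench; origin at the centre of its underside; not to be touched
- piston_red: aluminium engine piston standing on its skirt, crown up: a cylinder 76 mm in diameter and 67 mm tall; a bright red paint stripe 66 x 17 mm runs across its crown along its own x axis. Origin at the centre of its underside, z up. Loose, must not be touched. Stands anywhere among the three pistons
- piston_red_crown (a point): centre of the crown (flat top) of the piston with the red stripe, 67 mm above the bench
- piston_a: aluminium engine piston standing on its skirt, crown up: a cylinder 76 mm in diameter and 67 mm tall; plain crown, no stripe. Origin at the centre of its underside. Loose, not to be touched or pointed at
- piston_a_crown (a point): centre of that plain piston's crown, 67 mm above the bench
- piston_b: aluminium engine piston standing on its skirt, crown up: a cylinder 76 mm in diameter and 67 mm tall; plain crown, no stripe. Origin at the centre of its underside. Loose, not to be touched or pointed at
- piston_b_crown (a point): centre of that plain piston's crown, 67 mm above the bench
- scrap_tray: open red plastic tray, 140 (x) x 170 (y) x 40 mm tall, walls and floor 4 mm, fixed to the bench, with a few small scraps under 20 mm high in it; origin at the centre of its underside. May change places with the blue tray
- scrap_tray_mouth (a point): middle of the red scrap tray at the height of its rim, 40 mm above the bench
- keep_tray: open blue plastic tray of the same size, fixed to the bench; not to be touched or pointed at; origin at the centre of its underside
- keep_tray_mouth (a point): middle of the blue tray at the height of its rim, 40 mm above the bench
- wrench: steel open-ended wrench lying loose on the bench near the right-hand side, about 18 cm long, 7 mm thick; origin under its middle; leave alone
- screwdriver: red-handled screwdriver lying loose on the bench near the left-hand side, about 20 cm long; origin under its middle; leave alone
- bearing: loose steel bearing ring 62 mm across, 18 mm tall, lying flat; origin at the centre of its underside; leave alone
- socket: loose steel socket standing up, 32 mm across, 45 mm tall; origin at the centre of its underside; leave alone
- grease: loose small grease tin, pale with yellow ends, 64 mm across, 60 mm tall, standing near the robot base; origin at the centre of its underside; leave alone
Mind the look-alikes: they are no part of the job. What is shaped like the part that bears green but brown or pink is not meant. There is more than one size of the scrap_tray; the one meant has the size given above.

How it is judged:
On the way, in this order (a step that is already met when the one before it is completed fails the run):
1. the green button is pressed right down (beyond 5 mm of its 7 mm) (value of joint green above 0.005 m), for 0.05 s.
2. the green button is up again and the tool point stays over the red-striped piston for 1.6 s, within 25 mm of the crown's centre sideways and 12 to 75 mm above it (value of joint green below 0.002 m and horizontal distance between the grasp point and piston_red_crown below 0.025 m and height (world z) of the grasp point between 0.079 and 0.142 m), for 1.6 s.
At the end, for the whole second after the job is handed in: The tool point is over the red scrap tray, within 35 mm of its middle sideways and no more than 85 mm above its rim, not below it; both buttons are up; the pistons stand within 6 mm and the other loose things within 20 mm of where they started (value of joint each of green, redstop below 0.002 m and horizontal distance between the grasp point and scrap_tray_mouth below 0.035 m and height (world z) of the grasp point between 0.04 and 0.125 m and distance of each of piston_red, piston_a, piston_b from where it was at the start of the episode below 0.006 m and distance of each of wrench, screwdriver, bearing, socket, grease from where it was at the start of the episode below 0.02 m); the robot touches nothing.
It fails at once if the red stop button is pressed (2 mm or more) (value of joint redstop above 0.002 m).
It fails at once if the robot touches a piston or another loose thing on the bench (over 0.5 N) (contact force between any of the fingers, the arm and piston_red above 0.5 N or contact force between any of the fingers, the arm and piston_a above 0.5 N or contact force between any of the fingers, the arm and piston_b above 0.5 N or contact force between any of the fingers, the arm and wrench above 0.5 N or contact force between any of the fingers, the arm and screwdriver above 0.5 N or contact force between any of the fingers, the arm and bearing above 0.5 N or contact force between any of the fingers, the arm and socket above 0.5 N or contact force between any of the fingers, the arm and grease above 0.5 N).
It fails at once if the robot touches a tray or the red stop button or its box (over 0.5 N) (contact force between any of the fingers, the arm and redstop_box above 0.5 N or contact force between any of the fingers, the arm and scrap_tray above 0.5 N or contact force between any of the fingers, the arm and keep_tray above 0.5 N).
It fails at once if a loose thing is moved: a piston by 6 mm, another by 20 mm (not (distance of each of piston_red, piston_a, piston_b from where it was at the start of the episode below 0.006 m and distance of each of wrench, screwdriver, bearing, socket, grease from where it was at the start of the episode below 0.02 m)).
It fails at once if the tool point comes down at a wrong piston or the blue tray (within 50 mm of the centre of its crown or mouth) (distance between the grasp point and piston_a_crown below 0.05 m or distance between the grasp point and piston_b_crown below 0.05 m or distance between the grasp point and keep_tray_mouth below 0.05 m).
It also fails if it takes over 48 s, if anything falls off the work surface, if the arm or the gripper's body presses on something with over 40 N, if the wrist force passes 120 N, or if a joint passes its speed limit or range.

ROBOT

A 6-joint arm with a two-finger parallel gripper is mounted at the origin on the work surface. World frame = base frame: x ahead of the robot, y to its left, z up, the work surface at z = 0. Lengths are in m, angles in rad, forces in N, time in s.
With the tool pointing down it reaches from about 0.225 to 0.875 m from the base axis. Payload 3.4 kg.
Tool frame: the origin (TCP) lies between the finger pads, 19 mm behind the fingertips; this is the grasp point; z points along the fingers, y is the line along which they close (so a half turn about z gives the same grasp; the last joint's range is limited). The gripper opens to 85 mm and grips with 20 to 120 N. Pads are 22 mm wide; open, the fingers measure 114 mm over their backs; the gripper's body (76 mm by 85 mm) begins 54 mm behind the grasp point. The pads swing forward as they close: fully open they stand 13 mm farther back than shut.
Start: joints at [-0.121, 0.276, 1.505, -0, 1.361, -0.121], TCP at [0.575, -0, 0.25] pointing down, gripper open.
Joint ranges: [-2.89, 2.89], [-0.75, 2.08], [0.22, 2.7], [-1.18, 4.32], [0.11, 2.71], [-2.7, 2.7]. Speed limits (rad/s): [2.57, 2.57, 3.14, 3.14, 3.14, 3.14].

INTERFACE

Orientations are given as a unit quaternion [w, x, y, z].
In Python, from rig import get_state, optics, sign_off gives the robot as it stands.
- The arm moves only by the tool send_rows, never from a script. Its argument "increments" is a list of rows, each an object with "gripper": the gripper's target within -1 to 1 (shut at 1, half-way at 0, fully open at -1); "linear": the shift along the world's x, y, z in m, a list of three; "delta_rot": the turn, a rotation vector about the world's x, y, z in rad, a list of three. In form: [{"gripper": gripper, "linear": [dx, dy, dz], "delta_rot": [rx, ry, rz]}, ...]. A call has 1 to 8 rows; each row is the pose to reach, as a shift and turn from the pose commanded when the call began; what a row does not reach only later rows make up. A row lasts 1/10 s, in which the tool goes at most 50 mm and 8.59 degrees, less where a joint would pass 70% of its speed; a pose out of reach is approached as far as the arm can. A call with a gripper value outside its range is refused whole. The fingers move at their own pace and stop on an object; "newtons" is the grip in N (left out, the last holds). Time passes only in rows, so rows that repeat a pose let the fingers close. It gives the time, the measured TCP pose, the force, the opening and the grip force at its end, in the units of the state.
- get_state(): the state, without advancing time (a new reading comes with each control period).
- optics.get_image(name): name is "scene" or "side" or "wrist"; returns a dict with "pixels" (420x560x3 uint8, blue, green, red), "K" (3x3 intrinsics, pixels), "rvec" (rotation vector, rad) and "tvec" (3), from world to camera coordinates, as OpenCV has them; the wrist camera has in their place "T_tool_cam" (4x4, takes a point from camera to tool coordinates, whose origin is the TCP and whose axes are the flange's). Camera axes: x right, y down, z forward; pixel columns grow to the right and rows downward; lengths in m; the calibration is good to about 2 mm. A picture is of the moment at which its call begins: read the wrist's pose just before it. There is no depth.
- sign_off(): hands the job in; it is judged then, once.
The state is a dict: "clock": time; "qpos": joint angles; "qd": joint speeds; "effort": joint torques, N m; "position": TCP position; "ee_rot": TCP orientation; "contact_force": force on the tool from outside, world axes, zero at the start; "moment": the same for the moment, N m; "width": finger opening in m; "gripper_force": force on a finger pad.
Only numpy, scipy, OpenCV 4.12 (cv2) and the standard library are available. Lean on these libraries where they do the work, as an engineer would, in place of code of your own. Each camera call takes 0.05 s, during which the arm holds its last target. There are 200 camera calls.

## Working session

There is one attempt and no reset: what is moved stays moved. The work goes in short steps, Python scripts to look and compute and a tool call to move; the robot and the scene stay as the last step left them, time stands still between calls to the robot, and variables do not carry over. Pictures are saved under pics/ and viewed, at most 10 in all, crops included, and the job is handed in when it is done.

Besides the shell and the picture viewer there is one more tool, called after "Request:" as a command line: name --argument value ..., lists and objects as JSON in quotes. send_rows: Moves the arm, as the interface text tells. Its arguments: {"type":"object","properties":{"increments":{"type":"array"},"newtons":{"type":"number"}},"required":["increments"]}

```bash
mkdir -p pics
cat > h.py <<'E'
import numpy as np, cv2
from rig import get_state, optics, sign_off
def ray(im,uv,z):
    R=cv2.Rodrigues(np.array(im["rvec"],float))[0]; t=np.array(im["tvec"],float).ravel()
    d=R.T@np.linalg.inv(np.array(im["K"]))@np.array([uv[0],uv[1],1.]); c=-R.T@t
    return c+d*(z-c[2])/d[2]
E
python3 - <<'E'
from h import *
for n in("scene","side"):
    im=optics.get_image(n); cv2.imwrite(f"pics/{n}.png",im["pixels"])
    np.save(f"{n}.npy",im,allow_pickle=True)
    R=cv2.Rodrigues(np.array(im["rvec"],float))[0]; print(n,-R.T@np.array(im["tvec"]).ravel())
s=get_state();print(s["clock"],s["position"],s["ee_rot"],s["contact_force"],s["width"])
E
```

```text
scene [ 1.13609648 -0.47809675  0.85551252]
side [-0.21651986  0.71363515  0.9754353 ]
0.1 [5.74571906e-01 3.26045654e-05 2.49232322e-01] [-6.32963323e-04  7.07106832e-01  7.07106268e-01 -5.04123530e-04] [ 0.86916238 -0.03812266 -0.08490083] 0.08534406045447075
```

View pics/scene.png

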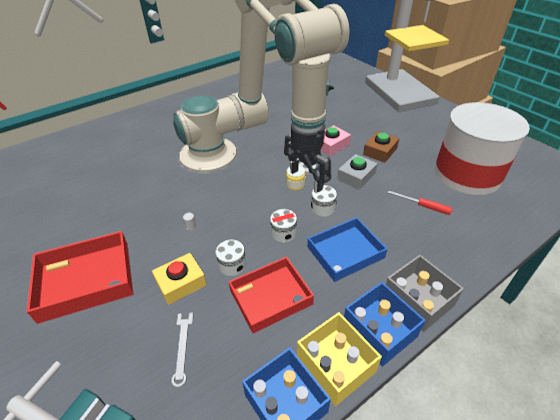

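View pics/side.png

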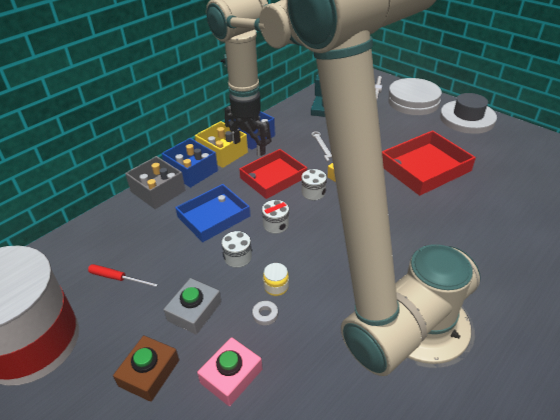

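Scene view candidates:
- **Green buttons:** grey box (359,162), brown (382,139), pink (333,132). I choose grey.
- **Red trays:** (272,293) and a larger one at (80,275). I'll check their sizes.
- **Pistons:** striped at (284,222), plain at (323,198) and (230,255).

In the side view the grey box's button is at (191,296), the stripe at (275,210), and the smaller red tray at (274,172).

```bash
cat > m.py <<'E'
from h import *
S={n:np.load(n+".npy",allow_pickle=True).item() for n in("scene","side")}
def blobs(n,col,amin=25):
    h=cv2.cvtColor(S[n]["pixels"],cv2.COLOR_BGR2HSV);H,s,v=cv2.split(h)
    m={"g":(H>50)&(H<72)&(s>130)&(v>60),"r":((H<6)|(H>174))&(s>150)&(v>60),"b":(H>100)&(H<120)&(s>130)&(v>60)}[col]
    k,l,st,c=cv2.connectedComponentsWithStats(m.astype(np.uint8))
    return [(l==i,c[i],st[i]) for i in range(1,k) if st[i][4]>amin]
for n in S:
    for m,c,st in blobs(n,"g"): print(n,"g",c.round(1),st[4],ray(S[n],c,.071).round(3))
    for m,c,st in blobs(n,"r"):
        print(n,"r",c.round(1),st[4],"z67",ray(S[n],c,.067).round(3))
        if st[4]>1200:
            p=cv2.findContours(m.astype(np.uint8),0,2)[0]; p=cv2.convexHull(max(p,key=cv2.contourArea))
            q=np.array([ray(S[n],x,.04)[:2] for x in p[:,0]],np.float32)
            print("  rim rect",cv2.minAreaRect(q), [ray(S[n],x,.04)[:2].round(3).tolist() for x in cv2.approxPolyDP(p,6,True)[:,0]])
for n,uvs in {"scene":[(323,193),(230,249),(189,217),(297,172)],"side":[(237,241),(314,177),(276,270)]}.items():
    for u in uvs: print(n,u,ray(S[n],u,.065).round(3))
a=S["scene"]["pixels"][120:330,220:430]; cv2.imwrite("pics/c.png",cv2.resize(a,(600,600),interpolation=2))
E
python3 m.py
```

```text
scene g [332.1 130.8] 34 [0.25  0.396 0.071]
scene g [357.9 162. ] 28 [0.445 0.337 0.071]
scene r [469.6 170.8] 1571 z67 [0.693 0.592 0.067]
  rim rect ((0.6692779064178467, 0.6467876434326172), (0.23361298441886902, 0.20789866149425507), 24.25052833557129) [[0.593, 0.569], [0.521, 0.692], [0.733, 0.79], [0.769, 0.676], [0.759, 0.597], [0.686, 0.544]]
scene r [435.2 206.1] 230 z67 [0.732 0.368 0.067]
scene r [282.9 217.1] 72 z67 [ 0.499 -0.015  0.067]
scene r [ 78.9 277. ] 6477 z67 [ 0.36  -0.551  0.067]
  rim rect ((0.32222872972488403, -0.5475211143493652), (0.245283842086792, 0.23589546978473663), 74.49516296386719) [[0.243, -0.41], [0.468, -0.461], [0.406, -0.673], [0.364, -0.685], [0.181, -0.635]]
scene r [270.5 293.8] 3583 z67 [ 0.689 -0.193  0.067]
  rim rect ((0.6688948273658752, -0.1795353889465332), (0.17486092448234558, 0.15779604017734528), 81.98622131347656) [[0.603, -0.085], [0.756, -0.118], [0.733, -0.277], [0.582, -0.248]]
scene r [175.8 268.2] 178 z67 [ 0.482 -0.343  0.067]
side g [190.1 294.3] 186 [0.436 0.348 0.071]
side g [142.4 356.8] 268 [0.383 0.522 0.071]
side
[... 495 characters left out ...]
245], [0.55, -0.181], [0.569, -0.056], [0.714, -0.079], [0.716, -0.26]]
side r [274.5 207.6] 81 z67 [ 0.5   -0.012  0.067]
side r [105.5 271.9] 316 z67 [0.653 0.443 0.067]
side r [ 40.  347.9] 2372 z67 [0.571 0.658 0.067]
  rim rect ((0.6043181419372559, 0.6403102278709412), (0.11250622570514679, 0.21858595311641693), 13.796060562133789) [[0.685, 0.548], [0.61, 0.563], [0.554, 0.617], [0.548, 0.694], [0.589, 0.749], [0.641, 0.726]]
scene (323, 193) [0.488 0.147 0.065]
scene (230, 249) [ 0.509 -0.198  0.065]
scene (189, 217) [ 0.332 -0.231  0.065]
scene (297, 172) [0.358 0.147 0.065]
side (237, 241) [0.485 0.149 0.065]
side (314, 177) [ 0.507 -0.196  0.065]
side (276, 270) [0.339 0.154 0.065]
```

View pics/c.png

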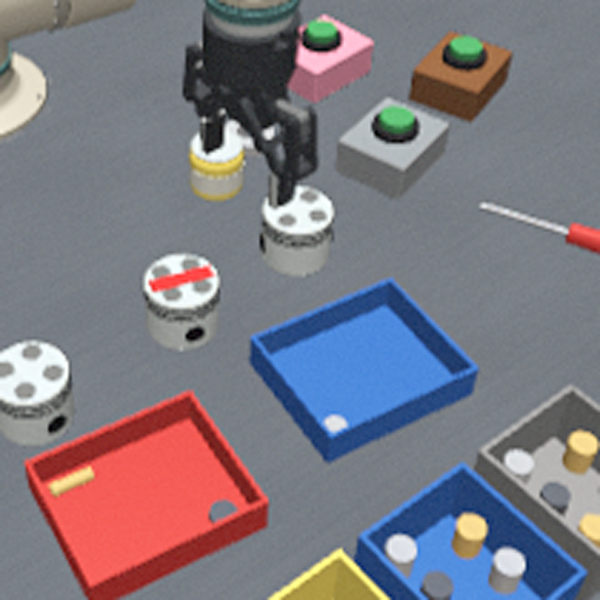

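Striped piston is at (0.500, -0.013), and both views agree to 3 mm. The red tray with far rim edge 164 mm (170 expected) has its centre near (0.662, -0.175); the other red tray is about 230 mm, so it's the decoy. Grey-box green button is at about (0.440, 0.344). The crop confirms the grey box, the stripe and the small tray. Moving now.

Request:
send_rows --increments '[{"gripper": 1,"linear": [-0.01,0.025,0],"delta_rot": [0,0,0]},{"gripper": 1,"linear": [-0.025,0.065,0],"delta_rot": [0,0,0]},{"gripper": 1,"linear": [-0.04,0.105,0],"delta_rot": [0,0,0]},{"gripper": 1,"linear": [-0.055,0.145,0],"delta_rot": [0,0,0]},{"gripper": 1,"linear": [-0.07,0.185,0],"delta_rot": [0,0,0]},{"gripper": 1,"linear": [-0.085,0.22,0],"delta_rot": [0,0,0]},{"gripper": 1,"linear": [-0.095,0.25,0],"delta_rot": [0,0,0]},{"gripper": 1,"linear": [-0.1,0.26,0],"delta_rot": [0,0,0]}]'

```text
clock: 0.9
position: [0.4736, 0.2625, 0.2496]
ee_rot: [-0.001, 0.706, 0.708, -0.0]
contact_force: [-0.1, -0.2, -0.1]
width: -0.0002
gripper_force: 0.0
```

Request:
send_rows --increments '[{"gripper": 1,"linear": [-0.01,0.02,0],"delta_rot": [0,0,0]},{"gripper": 1,"linear": [-0.02,0.05,0],"delta_rot": [0,0,0]},{"gripper": 1,"linear": [-0.03,0.075,-0.01],"delta_rot": [0,0,0]},{"gripper": 1,"linear": [-0.035,0.084,-0.03],"delta_rot": [0,0,0]},{"gripper": 1,"linear": [-0.035,0.084,-0.05],"delta_rot": [0,0,0]},{"gripper": 1,"linear": [-0.035,0.084,-0.07],"delta_rot": [0,0,0]},{"gripper": 1,"linear": [-0.035,0.084,-0.08],"delta_rot": [0,0,0]},{"gripper": 1,"linear": [-0.035,0.084,-0.08],"delta_rot": [0,0,0]}]'

```text
clock: 1.7
position: [0.4394, 0.3428, 0.1684]
ee_rot: [-0.0, 0.707, 0.707, -0.002]
contact_force: [-0.2, -0.2, 0.4]
width: 0.0002
gripper_force: 0.0
```

Run:
```python
from h import *
from scipy.spatial.transform import Rotation as Ro
s=get_state(); w=optics.get_image("wrist"); cv2.imwrite("pics/w1.png",w["pixels"])
p=np.array(s["position"]);q=s["ee_rot"];print(p.round(4),s["width"],s["contact_force"])
T=np.eye(4);T[:3,:3]=Ro.from_quat([q[1],q[2],q[3],q[0]]).as_matrix();T[:3,3]=p
T=T@np.array(w["T_tool_cam"]);R=T[:3,:3].T
im={"K":w["K"],"rvec":cv2.Rodrigues(R)[0],"tvec":-R@T[:3,3]}
h=cv2.cvtColor(w["pixels"],cv2.COLOR_BGR2HSV);m=cv2.inRange(h,(45,90,40),(78,255,255))
k,l,st,c=cv2.connectedComponentsWithStats(m)
for i in range(1,k):
    if st[i][4]>100: print(c[i].round(),st[i],ray(im,c[i],.071).round(4))
```

```text
[0.4394 0.3428 0.1684] 0.0001755491513721627 [-0.24769287 -0.21325525  0.42476549]
[  3. 135.] [  0 114   8  40 223] [0.2659 0.4008 0.071 ]
[282. 216.] [ 252  187   60   59 2797] [0.4388 0.3472 0.071 ]
```

View pics/w1.png

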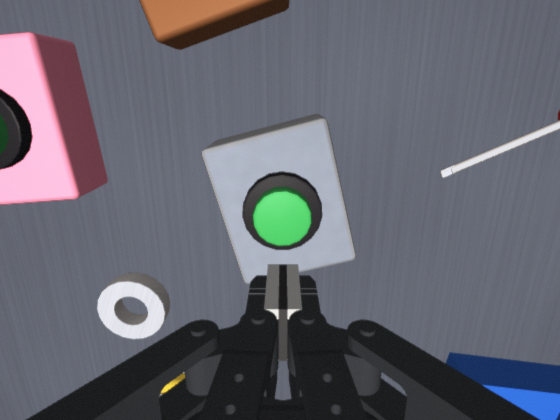

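The wrist view shows the grey-box cap at pixel (282,216), which is (0.439, 0.347); the nearby pink and brown boxes are well clear. Shifting 4 mm and descending.

Request:
send_rows --increments '[{"gripper": 1,"linear": [0,0.004,-0.01],"delta_rot": [0,0,0]},{"gripper": 1,"linear": [0,0.004,-0.03],"delta_rot": [0,0,0]},{"gripper": 1,"linear": [0,0.004,-0.05],"delta_rot": [0,0,0]},{"gripper": 1,"linear": [0,0.004,-0.065],"delta_rot": [0,0,0]},{"gripper": 1,"linear": [0,0.004,-0.072],"delta_rot": [0,0,0]},{"gripper": 1,"linear": [0,0.004,-0.076],"delta_rot": [0,0,0]},{"gripper": 1,"linear": [0,0.004,-0.08],"delta_rot": [0,0,0]},{"gripper": 1,"linear": [0,0.004,-0.08],"delta_rot": [0,0,0]}]'

```text
clock: 2.55
position: [0.4405, 0.3483, 0.0905]
ee_rot: [0.0, 0.707, 0.707, 0.001]
contact_force: [0.5, -0.4, 1.6]
width: -0.0
gripper_force: 1.0
```

Request:
send_rows --increments '[{"gripper": 1,"linear": [0,0,-0.002],"delta_rot": [0,0,0]},{"gripper": 1,"linear": [0,0,-0.004],"delta_rot": [0,0,0]},{"gripper": 1,"linear": [0,0,-0.006],"delta_rot": [0,0,0]},{"gripper": 1,"linear": [0,0,-0.006],"delta_rot": [0,0,0]}]'

```text
clock: 2.95
position: [0.4406, 0.3483, 0.0847]
ee_rot: [0.0, 0.707, 0.707, 0.001]
contact_force: [-0.3, 0.4, 5.5]
width: -0.0002
gripper_force: 2.8
```

Request:
send_rows --increments '[{"gripper": 1,"linear": [0,0,-0.002],"delta_rot": [0,0,0]},{"gripper": 1,"linear": [0,0,-0.003],"delta_rot": [0,0,0]},{"gripper": 1,"linear": [0,0,-0.003],"delta_rot": [0,0,0]}]'

```text
clock: 3.25
position: [0.4407, 0.3484, 0.0844]
ee_rot: [0.0, 0.707, 0.707, 0.001]
contact_force: [-5.2, -2.0, 21.9]
width: -0.0003
gripper_force: 11.1
```

Bottomed out: the tool stopped at 0.0844 while the force rose to 22 N. Up, and across to the striped piston.

Request:
send_rows --increments '[{"gripper": 1,"linear": [0,0,0.01],"delta_rot": [0,0,0]},{"gripper": 1,"linear": [0,0,0.035],"delta_rot": [0,0,0]},{"gripper": 1,"linear": [0,0,0.07],"delta_rot": [0,0,0]},{"gripper": 1,"linear": [0,0,0.105],"delta_rot": [0,0,0]},{"gripper": 1,"linear": [0,0,0.13],"delta_rot": [0,0,0]},{"gripper": 1,"linear": [0,0,0.14],"delta_rot": [0,0,0]},{"gripper": 1,"linear": [0,0,0.14],"delta_rot": [0,0,0]}]'

```text
clock: 3.95
position: [0.4405, 0.3483, 0.2219]
ee_rot: [0.0, 0.707, 0.707, 0.001]
contact_force: [-0.2, 0.5, -0.6]
width: -0.0001
gripper_force: 0.0
```

Request:
send_rows --increments '[{"gripper": 1,"linear": [0.004,-0.025,0],"delta_rot": [0,0,0]},{"gripper": 1,"linear": [0.01,-0.065,0],"delta_rot": [0,0,0]},{"gripper": 1,"linear": [0.018,-0.11,0],"delta_rot": [0,0,0]},{"gripper": 1,"linear": [0.026,-0.155,0],"delta_rot": [0,0,0]},{"gripper": 1,"linear": [0.034,-0.2,0],"delta_rot": [0,0,0]},{"gripper": 1,"linear": [0.041,-0.24,0],"delta_rot": [0,0,0]},{"gripper": 1,"linear": [0.046,-0.27,0],"delta_rot": [0,0,0]},{"gripper": 1,"linear": [0.048,-0.28,0],"delta_rot": [0,0,0]}]'

```text
clock: 4.75
position: [0.4873, 0.0654, 0.2189]
ee_rot: [-0.001, 0.708, 0.706, -0.002]
contact_force: [0.3, -0.0, -0.3]
width: 0.0003
gripper_force: 0.0
```

Request:
send_rows --increments '[{"gripper": 1,"linear": [0.003,-0.02,0],"delta_rot": [0,0,0]},{"gripper": 1,"linear": [0.007,-0.05,0],"delta_rot": [0,0,0]},{"gripper": 1,"linear": [0.01,-0.075,0],"delta_rot": [0,0,0]},{"gripper": 1,"linear": [0.011,-0.081,0],"delta_rot": [0,0,0]},{"gripper": 1,"linear": [0.011,-0.081,0],"delta_rot": [0,0,0]}]'

```text
clock: 5.25
position: [0.4986, -0.0128, 0.2198]
ee_rot: [-0.001, 0.708, 0.707, -0.0]
contact_force: [-0.3, 0.5, -0.3]
width: -0.0
gripper_force: 0.0
```

Run:
```python
from h import *
from scipy.spatial.transform import Rotation as Ro
s=get_state(); w=optics.get_image("wrist"); cv2.imwrite("pics/w2.png",w["pixels"])
p=np.array(s["position"]);q=s["ee_rot"];print(p.round(4),s["contact_force"])
T=np.eye(4);T[:3,:3]=Ro.from_quat([q[1],q[2],q[3],q[0]]).as_matrix();T[:3,3]=p
T=T@np.array(w["T_tool_cam"]);R=T[:3,:3].T
im={"K":w["K"],"rvec":cv2.Rodrigues(R)[0],"tvec":-R@T[:3,3]}
h=cv2.cvtColor(w["pixels"],cv2.COLOR_BGR2HSV);m=cv2.inRange(h,(0,150,60),(6,255,255))|cv2.inRange(h,(174,150,60),(180,255,255))
k,l,st,c=cv2.connectedComponentsWithStats(m)
for i in range(1,k):
    if st[i][4]>100: print(c[i].round(),st[i],ray(im,c[i],.067).round(4))
```

```text
[ 0.4986 -0.0128  0.2198] [-0.33105338  0.45905205 -0.26004687]
[284. 199.] [ 264  161   41   78 1513] [ 0.4996 -0.0129  0.067 ]
[447. 305.] [  362   243   171   146 14899] [ 0.648  -0.1136  0.067 ]
[392. 383.] [381 372  25  24 155] [ 0.6072 -0.2036  0.067 ]
```

View pics/w2.png

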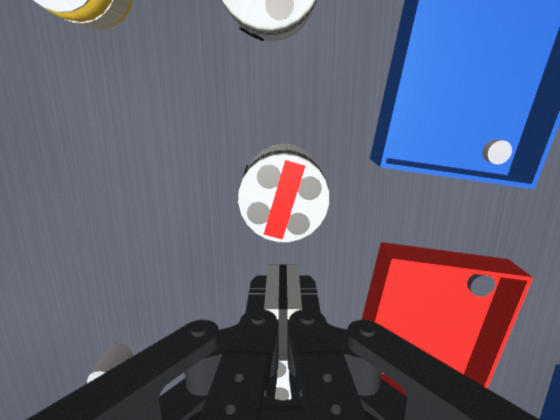

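The wrist view shows the striped crown at (284,199), which is (0.4996, -0.0129); the tool is within 1 mm sideways. Going down to TCP z ≈ 0.115 (tips about 29 mm above the crown) and holding.

Request:
send_rows --increments '[{"gripper": 1,"linear": [0.001,0,-0.015],"delta_rot": [0,0,0]},{"gripper": 1,"linear": [0.001,0,-0.04],"delta_rot": [0,0,0]},{"gripper": 1,"linear": [0.001,0,-0.07],"delta_rot": [0,0,0]},{"gripper": 1,"linear": [0.001,0,-0.09],"delta_rot": [0,0,0]},{"gripper": 1,"linear": [0.001,0,-0.1],"delta_rot": [0,0,0]},{"gripper": 1,"linear": [0.001,0,-0.105],"delta_rot": [0,0,0]},{"gripper": 1,"linear": [0.001,0,-0.105],"delta_rot": [0,0,0]},{"gripper": 1,"linear": [0.001,0,-0.105],"delta_rot": [0,0,0]}]'

```text
clock: 6.1
position: [0.5008, -0.0128, 0.1169]
ee_rot: [0.001, 0.707, 0.707, 0.001]
contact_force: [0.4, -0.5, 0.1]
width: -0.0001
gripper_force: 0.0
```

Request:
send_rows --increments '[{"gripper": 1,"linear": [0,0,0],"delta_rot": [0,0,0]},{"gripper": 1,"linear": [0,0,0],"delta_rot": [0,0,0]},{"gripper": 1,"linear": [0,0,0],"delta_rot": [0,0,0]},{"gripper": 1,"linear": [0,0,0],"delta_rot": [0,0,0]},{"gripper": 1,"linear": [0,0,0],"delta_rot": [0,0,0]},{"gripper": 1,"linear": [0,0,0],"delta_rot": [0,0,0]},{"gripper": 1,"linear": [0,0,0],"delta_rot": [0,0,0]},{"gripper": 1,"linear": [0,0,0],"delta_rot": [0,0,0]}]'

```text
clock: 6.9
position: [0.5, -0.013, 0.116]
ee_rot: [0.0, 0.707, 0.707, 0.0]
contact_force: [-0.2, -0.2, 0.3]
width: 0.0001
gripper_force: 0.0
```

Request:
send_rows --increments '[{"gripper": 1,"linear": [0,0,0],"delta_rot": [0,0,0]},{"gripper": 1,"linear": [0,0,0],"delta_rot": [0,0,0]},{"gripper": 1,"linear": [0,0,0],"delta_rot": [0,0,0]},{"gripper": 1,"linear": [0,0,0],"delta_rot": [0,0,0]},{"gripper": 1,"linear": [0,0,0],"delta_rot": [0,0,0]},{"gripper": 1,"linear": [0,0,0],"delta_rot": [0,0,0]},{"gripper": 1,"linear": [0,0,0],"delta_rot": [0,0,0]},{"gripper": 1,"linear": [0,0,0],"delta_rot": [0,0,0]}]'

```text
clock: 7.7
position: [0.5, -0.013, 0.116]
ee_rot: [0.0, 0.707, 0.707, 0.0]
contact_force: [0.3, 0.6, 0.1]
width: -0.0
gripper_force: 0.0
```

Request:
send_rows --increments '[{"gripper": 1,"linear": [0,0,0],"delta_rot": [0,0,0]},{"gripper": 1,"linear": [0,0,0],"delta_rot": [0,0,0]},{"gripper": 1,"linear": [0,0,0],"delta_rot": [0,0,0]},{"gripper": 1,"linear": [0,0,0],"delta_rot": [0,0,0]},{"gripper": 1,"linear": [0,0,0],"delta_rot": [0,0,0]},{"gripper": 1,"linear": [0,0,0],"delta_rot": [0,0,0]},{"gripper": 1,"linear": [0,0,0.02],"delta_rot": [0,0,0]},{"gripper": 1,"linear": [0,0,0.05],"delta_rot": [0,0,0]}]'

```text
clock: 8.5
position: [0.4985, -0.0128, 0.165]
ee_rot: [-0.002, 0.707, 0.707, -0.001]
contact_force: [0.4, -0.1, -0.3]
width: -0.0002
gripper_force: 0.0
```

Held over 2 s. Next is the scrap tray: (+0.162, -0.162).

Request:
send_rows --increments '[{"gripper": 1,"linear": [0.01,-0.01,0.02],"delta_rot": [0,0,0]},{"gripper": 1,"linear": [0.035,-0.035,0.035],"delta_rot": [0,0,0]},{"gripper": 1,"linear": [0.065,-0.065,0.04],"delta_rot": [0,0,0]},{"gripper": 1,"linear": [0.095,-0.095,0.04],"delta_rot": [0,0,0]},{"gripper": 1,"linear": [0.125,-0.125,0.04],"delta_rot": [0,0,0]},{"gripper": 1,"linear": [0.15,-0.15,0.04],"delta_rot": [0,0,0]},{"gripper": 1,"linear": [0.162,-0.162,0.04],"delta_rot": [0,0,0]},{"gripper": 1,"linear": [0.162,-0.162,0.04],"delta_rot": [0,0,0]}]'

```text
clock: 9.3
position: [0.6634, -0.1771, 0.2049]
ee_rot: [0.0, 0.708, 0.706, -0.0]
contact_force: [-0.8, 0.8, -0.1]
width: 0.0004
gripper_force: 0.0
```

Run:
```python
from h import *
from scipy.spatial.transform import Rotation as Ro
s=get_state(); w=optics.get_image("wrist"); P=w["pixels"].copy()
p=np.array(s["position"]);q=s["ee_rot"];print(p.round(4))
T=np.eye(4);T[:3,:3]=Ro.from_quat([q[1],q[2],q[3],q[0]]).as_matrix();T[:3,3]=p
T=T@np.array(w["T_tool_cam"]);R=T[:3,:3].T
im={"K":w["K"],"rvec":cv2.Rodrigues(R)[0],"tvec":-R@T[:3,3]}
np.save("w3.npy",im,allow_pickle=True)
u=cv2.projectPoints(np.array([[.662,-.175,.04]]),im["rvec"],im["tvec"],np.array(w["K"]),None)[0].ravel();print(u)
cv2.drawMarker(P,tuple(int(x) for x in u),(255,255,255),0,20,2); cv2.imwrite("pics/w3.png",P)
```

```text
[ 0.6634 -0.1771  0.2049]
[280.6183413 192.2161037]
```

View pics/w3.png

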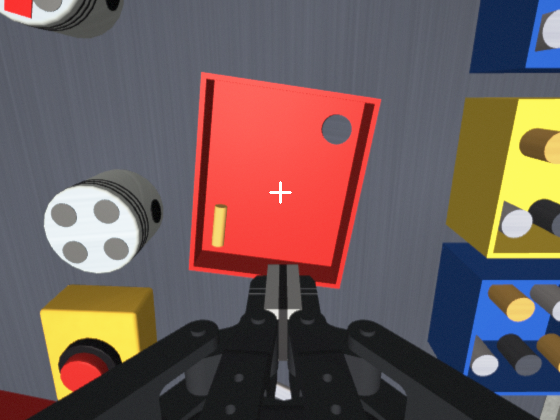

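The tray rim corners (203,73), (380,98), (340,287) and (190,270) centre near (278,183), within about 7 mm of the aim at (281,192). Descending to z ≈ 0.085.

Request:
send_rows --increments '[{"gripper": 1,"linear": [0,0.004,-0.015],"delta_rot": [0,0,0]},{"gripper": 1,"linear": [0,0.004,-0.045],"delta_rot": [0,0,0]},{"gripper": 1,"linear": [0,0.004,-0.075],"delta_rot": [0,0,0]},{"gripper": 1,"linear": [0,0.004,-0.1],"delta_rot": [0,0,0]},{"gripper": 1,"linear": [0,0.004,-0.115],"delta_rot": [0,0,0]},{"gripper": 1,"linear": [0,0.004,-0.12],"delta_rot": [0,0,0]},{"gripper": 1,"linear": [0,0.004,-0.12],"delta_rot": [0,0,0]},{"gripper": 1,"linear": [0,0.004,-0.12],"delta_rot": [0,0,0]}]'

```text
clock: 10.15
position: [0.6623, -0.1707, 0.0873]
ee_rot: [0.001, 0.707, 0.707, 0.0]
contact_force: [0.2, -0.5, 0.4]
width: -0.0001
gripper_force: 0.0
```

Request:
send_rows --increments '[{"gripper": 1,"linear": [0,0,0],"delta_rot": [0,0,0]},{"gripper": 1,"linear": [0,0,0],"delta_rot": [0,0,0]},{"gripper": 1,"linear": [0,0,0],"delta_rot": [0,0,0]},{"gripper": 1,"linear": [0,0,0],"delta_rot": [0,0,0]}]'

```text
clock: 10.55
position: [0.6622, -0.1711, 0.0864]
ee_rot: [0.0, 0.707, 0.707, 0.0]
contact_force: [-0.4, -0.3, -0.4]
width: -0.0001
gripper_force: 0.0
```

Run:
```python
from h import *
s=get_state();p=s["position"];print(p,s["contact_force"])
if abs(p[0]-.662)<.01 and abs(p[1]+.173)<.01 and .07<p[2]<.1: print(sign_off())
```

```text
[ 0.66217114 -0.17111171  0.08636331] [-0.40080606 -0.34107773 -0.35001398]
the job is handed in; nothing more can be done
None
```

I pressed the green button down to its stop and let it back up, pointed at the red-striped piston for just over 2 s, and handed the job in at about 11 s with the hand still pointing above the middle of the red scrap tray; no verdict came back.

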